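# Seal the coffee-bean canister

### The arm

A 6-joint arm with a two-finger parallel gripper is mounted at the origin on the work surface. World frame = base frame: x ahead of the robot, y to its left, z up, the work surface at z = 0. Lengths are in m, angles in degrees, forces in N, time in s.
With the tool pointing down it reaches from about 0.4 to 0.825 m from the base axis. Payload 7 kg.
Tool frame: the origin (TCP) lies midway between the tips of the shut fingers; the grasp point (between the pads) lies 19 mm behind it; z points along the fingers, y is the direction in which the jaws open and shut (so a half turn about z gives the same grasp; the last joint's range is limited). The gripper opens to 88 mm and grips with 3 to 60 N. Pads are 19 mm wide; open, the fingers measure 130 mm over their backs; the gripper's body (78 mm by 193 mm) begins 47 mm behind the grasp point.
Start: joints at [86.007, 20.546, 0.682, 0, -70.136, -16.507], TCP at [0.236, 0.632, 0.227] pointing down, gripper open.
Joint ranges: [-176.03, 176.03], [-82.01, 121.73], [-58.28, 71.71], [-173.87, 95.51], [-174.79, -0.11], [-173.66, 173.66]. Speed limits (degrees/s): [136.94, 136.94, 172.46, 180, 180, 180].

### API

Orientations are given as a 3x3 rotation matrix whose columns are the frame's x, y, z axes.
In Python, from rig import robot gives the robot as it stands. Calls block until the motion is done:
- robot.goto(position, orientation): joint-space move of the TCP to a pose.
- robot.servo_line(position, ori=None, speed=0.15): straight line of the TCP; ori=None keeps the orientation; speed is the mean speed in m/s.
- robot.movej(angles): joint-space move.
- robot.move_gripper(opening): opening from 0.0 (shut) to 1.0 (fully open); the grip force is fixed at half the most; returns when the fingers have stopped.
- robot.dwell(seconds).
- robot.ik(position, orientation): joint angles nearest the present ones, or None.
- robot.grab_frame(name): name is "scene" or "top"; returns (picture, depth): 480x640x3 uint8, red, green, blue; 480x640 float32, m along the optical axis (not along the pixel's ray), 0 where there is no reading.
- robot.camera_info(name): a dict with "vfov" (degrees; the focal length in pixels is half the picture's height over the tangent of half this angle, whatever the lens; pixels are square), "cx", "cy" (the principal point, pixels), "view" (4x4, takes a point from world to camera coordinates). Camera axes: x right, y down, z forward; pixel columns grow to the right and rows downward; lengths in m; the calibration is good to about 2 mm. A picture is of the moment at which its call begins. camera_info takes no time and is no camera call.
A pose or a line that the arm cannot do raises robot.Unreachable and nothing moves.
- robot.job_done(): hands the job in, once; it reports no verdict.
Readings, each from a call of its own:
- robot.read_t(): time.
- robot.read_qpos(): joint angles.
- robot.read_qvel(): joint speeds.
- robot.read_effort(): joint torques, N m.
- robot.read_position(): TCP position.
- robot.read_tcp_rot(): TCP orientation.
- robot.read_force(): force on the tool from outside, world axes, zero at the start.
- robot.read_ft_torque(): the same for the moment, N m.
- robot.read_grip_width(): opening from 0.0 (shut) to 1.0 (fully open).
Only numpy, scipy, OpenCV 4.12 (cv2) and the standard library are available. Lean on these libraries where they do the work, as an engineer would, in place of code of your own. Each camera call takes 0.05 s, during which the arm holds its last target.

### The job

One of the two steel coffee-bean canisters has been left unsealed: its lid sits a little proud and the lever on the lid stands up. With your fingertips press that lid down until it sits fully home on the rim, and then flip the lever over past its centre so that it snaps down flat, as on the other canister. Only touch and push: do not lift, tip or shove the canister, and leave the sealed canister, the mug and the scoop as they are.

Things in the scene. Friction and masses are not known exactly. Their poses are not given: they have to be found in the camera images.
- canister: The unsealed canister: loose upright steel cylinder, 120 mm across, 150 mm high to its rim, about 0.9 kg with lid; pushed sideways at lever-end height it tips at about 2 N. Origin: centre of its underside. z up; x is the direction in which its lever folds down (the hinge is on the lid's -x side); y is along the hinge pin. Blank paper label on its -x side
- lid (a joint): Depth (m) of the unsealed lid. 0: proud, 10 mm above the rim; 0.010: fully home, flange on the rim. It slides straight down against about 8 N of gasket friction and stays where left. The lid is a black flange 120 mm across and 12 mm thick, with a 4 mm high, 30 mm wide boss in the middle; its flat top is 172 mm above the counter when proud, 162 mm when home
- lid_front (a point): On the flat top of the unsealed lid, 42 mm from the middle towards the canister's +x: a clear place to press, opposite the hinge; moves with the lid
- lever (a joint): Angle (rad) of the unsealed canister's lever. 0: standing, stable, 75 degrees up from flat (bar points up and a little to the canister's +x); 1.31: flat over the lid towards +x, stable. A spring drives it from 0.68 towards either end: pushing it off its standing rest takes about 1.2 N near the bar's end (more nearer the hinge), less and less up to 0.68, then it snaps down by itself
- lever_hinge (a point): Middle of the lever's hinge pin, 44 mm from the lid's middle towards the canister's -x and 8 mm above the lid's flat top; two hinge ears beside the lever reach 19 mm to either side of it and 8 mm above it; moves with the lid
- lever_end (a point): Outer end of the lever, middle of its width, 77 mm from the hinge pin; moves with the lever. The lever is a steel bar 24 mm wide and 7 mm thick with a 10 mm thick rolled lip across its end
- sealed_canister: The other canister, of the same kind and size, loose, lid home and lever flat: to be left alone. Origin: centre of its underside, x as its lever points
- sealed_lever (a joint): Angle (rad) of the sealed canister's lever: 0 = flat, -1.31 = standing. Must stay flat
- mug: Loose green mug, 82 mm in diameter, 88 mm high, handle at its +y. Origin: centre of its underside. To be left alone
- scoop: Loose steel coffee scoop lying on the counter: round bowl 45 mm in diameter and 24 mm high, flat handle reaching 141 mm from the bowl's centre to its -x at 23 mm height. Origin: centre of the bowl's underside. To be left alone

How it is judged (in metres and radians):
On the way, in this order (a step that is already met when the one before it is completed fails the run):
1. the lid is pressed home while the lever still stands (value of joint lid above 0.0085 m and value of joint lever below 0.5 rad), for 0.1 s.
2. the lever has snapped down flat (value of joint lever above 1.22 rad), for 0.2 s.
At the end, for the whole second after the job is handed in: The unsealed canister's lid is home within 1.5 mm and its lever flat within 0.09 rad; the canister stands upright and at rest within 40 mm of where it was; the other canister is still sealed, and it, the mug and the scoop are upright and within 30 mm of where they were (value of joint lid above 0.0085 m and value of joint lever above 1.22 rad and angle between each of canister, sealed_canister's own z axis and vertical below 0.05 rad and height (world z) of canister below 0.005 m and distance of canister from where it was at the start of the episode below 0.04 m and linear speed of canister below 0.02 m/s and value of joint sealed_lever above -0.1 rad and distance of each of sealed_canister, mug, scoop from where it was at the start of the episode below 0.03 m and angle between mug's own z axis and vertical below 0.1 rad); the robot touches nothing.
It fails at once if the lever is flipped while the lid is not yet home (value of joint lever above 0.9 rad and value of joint lid below 0.008 m).
It fails at once if the canister is lifted or tipped (height (world z) of canister above 0.015 m or angle between canister's own z axis and vertical above 0.22 rad).
It fails at once if the canister is shoved out of its place (distance of canister from where it was at the start of the episode above 0.05 m).
It fails at once if the sealed canister is opened, shoved or lifted (value of joint sealed_lever below -0.3 rad or distance of sealed_canister from where it was at the start of the episode above 0.03 m).
It fails at once if the mug or the scoop is disturbed or lifted (distance of any of mug, scoop from where it was at the start of the episode above 0.03 m).
It also fails if it takes over 40 s, if anything falls off the work surface, if the arm or the gripper's body presses on something with over 40 N, if the wrist force passes 120 N, or if a joint passes its speed limit or range.

## Working session

There is one attempt and no reset: what is moved stays moved. The work goes in short steps, each a Python script; the robot and the scene stay as the last script left them, time stands still between calls to the robot, and variables do not carry over. Pictures are saved under pics/ and viewed, and the job is handed in when it is done.

```bash
ls; mkdir -p pics; python3 - <<'E'
from rig import robot
import cv2,numpy as np
for n in("scene","top"):
    p,d=robot.grab_frame(n); cv2.imwrite(f"pics/{n}0.png",p[:,:,::-1]); np.savez(f"{n}0.npz",p=p,d=d)
    print(n,robot.camera_info(n),(d>0).mean())
print(robot.read_t(),robot.read_position(),robot.read_tcp_rot(),robot.read_force())
E
```

```text
pics
scene {'vfov': 46.31277616617035, 'cx': 325.0528926123688, 'cy': 241.19613136494405, 'view': array([[ 0.71084639,  0.70319208,  0.01477546, -0.44621294],
       [ 0.47589561, -0.465395  , -0.746278  , -0.16794543],
       [-0.51790036,  0.5375206 , -0.66547038,  1.22601418],
       [ 0.        ,  0.        ,  0.        ,  1.        ]])} 0.995869140625
top {'vfov': 51.3515800679205, 'cx': 310.71727645004336, 'cy': 245.15127364440485, 'view': array([[ 0.04846639, -0.99881988, -0.00313855, -0.03530621],
       [-0.97155723, -0.04641384, -0.23221178,  0.65215875],
       [ 0.23179207,  0.01430375, -0.97266019,  0.77297266],
       [ 0.        ,  0.        ,  0.        ,  1.        ]])} 0.9959375
0.1 [0.23626331 0.63183624 0.22570552] [[ 9.36653014e-01 -3.50258475e-01 -3.63339708e-04]
 [-3.50258616e-01 -9.36651849e-01 -1.48854527e-03]
 [ 1.81052788e-04  1.52151328e-03 -9.99998826e-01]] [-0.52153728 -0.13338688 -0.52770203]
```

View pics/scene0.png

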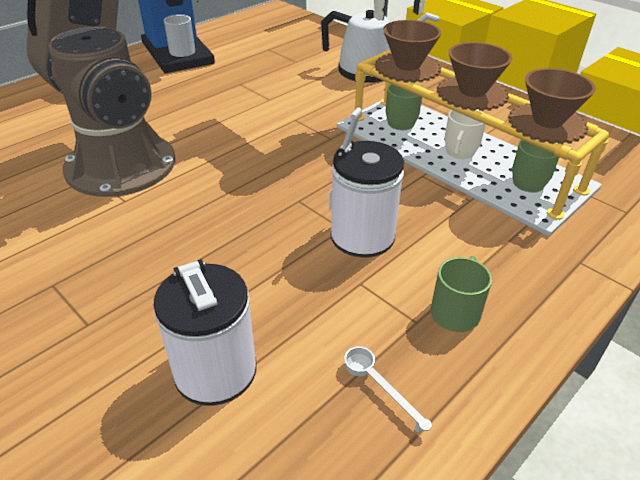

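View pics/top0.png

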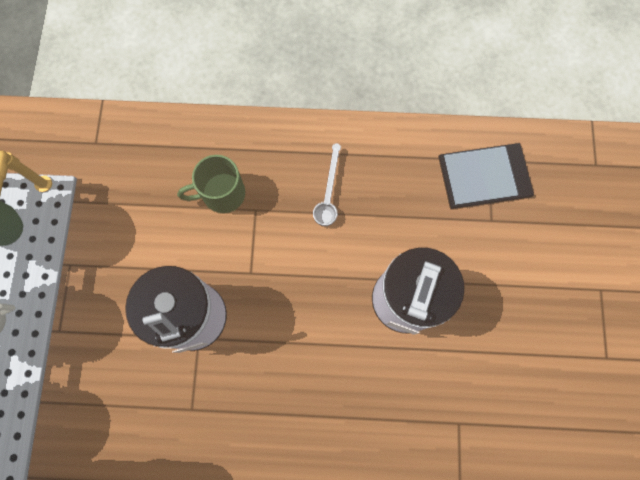

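The unsealed canister is at about (368,160) in scene and (167,308) in top. Its lever stands, seen at (350,130) and (160,328). The sealed canister is at top (424,287). A dripper rack lies to its +y side. Next I'll measure the lid with depth.

```bash
cat > h.py <<'E'
from rig import robot
import cv2,numpy as np
def cloud(n,d):
    c=robot.camera_info(n); f=240/np.tan(np.radians(c["vfov"]/2)); V=c["view"]
    v,u=np.mgrid[0:480,0:640]
    P=np.stack([(u-c["cx"])/f*d,(v-c["cy"])/f*d,d],-1)
    return (P-V[:3,3])@V[:3,:3]
def proj(n,X):
    c=robot.camera_info(n); f=240/np.tan(np.radians(c["vfov"]/2)); V=c["view"]
    p=V[:3,:3]@np.asarray(X)+V[:3,3]; return p[:2]/p[2]*f+[c["cx"],c["cy"]]
def ray(n,u,v,z):
    c=robot.camera_info(n); f=240/np.tan(np.radians(c["vfov"]/2)); R=c["view"][:3,:3];o=-R.T@c["view"][:3,3]
    r=R.T@np.array([(u-c["cx"])/f,(v-c["cy"])/f,1]); return o+r*(z-o[2])/r[2]
E
cat > m.py <<'E'
from h import *
import sys
for n,box,bx2 in(("top",(110,230,255,365),(360,475,235,340)),("scene",(320,412,135,200),(145,255,255,340))):
    a=np.load(n+"0.npz"); p=a["p"].astype(int);d=a["d"];P=cloud(n,d)
    for b,zt in((box,.172),(bx2,.162)):
        m=np.zeros((480,640),bool);m[b[2]:b[3],b[0]:b[1]]=1
        Q=P[m&(P[...,2]>zt-.004)&(P[...,2]<zt+.0025)&(p.max(-1)<70)]
        h=cv2.convexHull((Q[:,:2]*1000).astype(np.float32))
        print(n,zt,len(Q),"medz",np.median(Q[:,2]),"circ",cv2.minEnclosingCircle(h),"ell",cv2.fitEllipse(h))
        # contour of black mask
        k=(m&(p.max(-1)<70)).astype(np.uint8)
        c=max(cv2.findContours(k,0,2)[0],key=cv2.contourArea); e=cv2.fitEllipse(cv2.convexHull(c)); print("  px",e,ray(n,*e[0],zt))
        H=P[m&(P[...,2]>zt+.011)&(P[...,2]<.30)]
        if len(H): 
            print("  high",len(H),H.mean(0),"top pts",H[np.argsort(H[:,2])[-15:]].mean(0).round(4))
            for lo in np.arange(zt+.011,.27,.01):
                s=H[(H[:,2]>=lo)&(H[:,2]<lo+.01)]
                if len(s):print("   ",lo.round(3),len(s),s.mean(0).round(4),s.min(0).round(3),s.max(0).round(3))
    hs=cv2.cvtColor(a["p"],cv2.COLOR_RGB2HSV)
E
python3 m.py
python3 - <<'E'
import cv2,numpy as np
a=cv2.imread("pics/scene0.png")[90:260,310:430];b=cv2.imread("pics/top0.png")[250:370,110:240]
a=cv2.resize(a,None,fx=3.2,fy=3.2,interpolation=2);b=cv2.resize(b,None,fx=3,fy=3,interpolation=2)
o=np.zeros((560,800,3),np.uint8);o[:544,:384]=a;o[:360,390:780]=b;cv2.imwrite("pics/zoom.png",o)
E
```

```text
top 0.172 759 medz 0.1722050827436313 circ ((525.2939453125, 182.4050750732422), 53.5197868347168) ell ((526.7676391601562, 185.59791564941406), (83.03802490234375, 105.77692413330078), 81.46581268310547)
  px ((179.41156005859375, 312.6496887207031), (47.873050689697266, 71.0226821899414), 31.99431610107422) [0.52005636 0.18126564 0.172     ]
  high 636 [0.49499113 0.18954428 0.2179944 ] top pts [0.5038 0.1938 0.2565]
    0.183 186 [0.4871 0.1867 0.1871] [0.476 0.169 0.183] [0.5   0.208 0.193]
    0.193 55 [0.4899 0.1882 0.1979] [0.485 0.179 0.193] [0.499 0.2   0.203]
    0.203 58 [0.4929 0.1878 0.2084] [0.488 0.178 0.203] [0.501 0.2   0.213]
    0.213 56 [0.4951 0.1897 0.218 ] [0.49  0.18  0.213] [0.503 0.201 0.222]
    0.223 62 [0.4977 0.1904 0.2279] [0.493 0.181 0.223] [0.506 0.203 0.233]
    0.233 61 [0.5001 0.1911 0.2372] [0.495 0.182 0.233] [0.508 0.203 0.243]
    0.243 39 [0.5041 0.1888 0.2502] [0.496 0.182 0.243] [0.512 0.205 0.253]
    0.253 119 [0.5035 0.1944 0.2547] [0.496 0.182 0.253] [0.511 0.206 0.257]
top 0.162 1832 medz 0.16268826460958818 circ ((577.8464965820312, -
[... 1020 characters left out ...]
] [0.499 0.198 0.203]
    0.203 31 [0.4973 0.1815 0.2076] [0.494 0.176 0.203] [0.5   0.197 0.212]
    0.213 8 [0.4996 0.1797 0.2145] [0.495 0.178 0.213] [0.502 0.185 0.216]
scene 0.162 3896 medz 0.16246867638528856 circ ((578.201416015625, -180.41610717773438), 60.27186965942383) ell ((578.1417846679688, -180.79702758789062), (117.23831939697266, 119.74412536621094), 61.75019073486328)
  px ((199.8633575439453, 298.3525085449219), (74.23169708251953, 93.34164428710938), 77.04474639892578) [ 0.58082888 -0.1839609   0.162     ]
  high 888 [ 0.56799122 -0.17718923  0.17503516] top pts [ 0.546  -0.1685  0.1793]
    0.173 888 [ 0.568  -0.1772  0.175 ] [ 0.526 -0.201  0.173] [ 0.612 -0.148  0.18 ]
```

View pics/zoom.png

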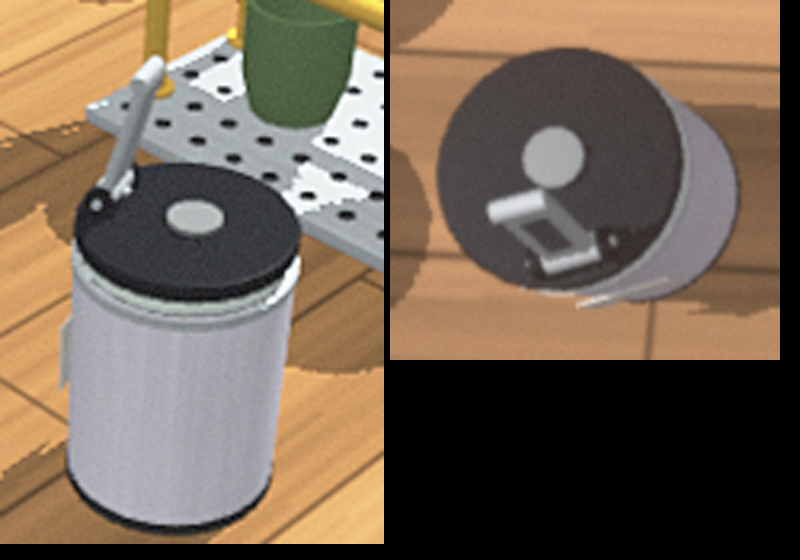

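```bash
cat > m2.py <<'E'
from h import *
for n,box in(("top",(150,180,288,316)),("scene",(355,390,145,172))):
    a=np.load(n+"0.npz"); p=a["p"].astype(int);P=cloud(n,a["d"])
    k=np.zeros((480,640),np.uint8); k[box[2]:box[3],box[0]:box[1]]=1
    k&=((p.min(-1)>95)&(P[...,2]<.182)&(P[...,2]>.165)).astype(np.uint8)
    c=max(cv2.findContours(k,0,2)[0],key=cv2.contourArea);e=cv2.fitEllipse(c);print(n,"boss",e,ray(n,*e[0],.176))
    m=(abs(P[...,0]-.487)<.03)&(abs(P[...,1]-.187)<.035)&(P[...,2]>.179)&(P[...,2]<.191)&(p.max(-1)<80)
    Q=P[m];_,_,v=np.linalg.svd(Q[:,:2]-Q[:,:2].mean(0));print(" ears",len(Q),Q.mean(0),"axis",v[0],"extent",np.ptp(Q[:,:2]@v[0]))
    # sealed boss not needed; rack:
    m=(P[...,1]>.25)&(P[...,0]>.3)&(P[...,0]<.85)&(P[...,1]<.6)
    for lo,hi in((.02,.1),(.1,.2),(.2,.4)):
        Q=P[m&(P[...,2]>lo)&(P[...,2]<hi)]
        if len(Q):print(" rack",lo,len(Q),np.percentile(Q,1,0),np.percentile(Q,99,0))
E
python3 m2.py
python3 - <<'E'
import sys;sys.path.insert(0,'.')
from h import *
def R(t,tilt=0,flip=1):
    t=np.radians(t);b=np.radians(tilt)
    cx=np.array([np.cos(t),np.sin(t),0]);z=np.array([0,0,-1.])
    zz=np.cos(b)*z-np.sin(b)*cx; y=flip*np.array([-np.sin(t),np.cos(t),0]); return np.column_stack([np.cross(y,zz),y,zz])
for f in(1,-1):
  for tilt in(0,15):
    print(f,tilt,robot.ik([.57,.211,.2],R(17,tilt,f)),robot.ik([.49,.187,.26],R(17,0,f)))
E
```

```text
top boss ((163.89097595214844, 302.03253173828125), (19.354869842529297, 20.786001205444336), 40.99700927734375) [0.53398198 0.20451675 0.176     ]
 ears 83 [0.48775071 0.18578055 0.18574023] axis [ 0.37509402 -0.92698677] extent 0.038536453162855526
 rack 0.02 1284 [0.49504798 0.49446425 0.02022061] [0.76882637 0.54424612 0.09838297]
 rack 0.1 707 [0.50019748 0.25023304 0.10202857] [0.76958327 0.50578313 0.17482266]
scene boss ((370.40093994140625, 157.35987854003906), (9.917953491210938, 18.321264266967773), 92.5705795288086) [0.53094199 0.20247937 0.176     ]
 ears 50 [0.4925289  0.17893501 0.18401366] axis [ 0.15818034 -0.98741024] extent 0.0402447290998882
 rack 0.02 4354 [0.30571691 0.49481144 0.02124094] [0.76830519 0.59707369 0.09930897]
 rack 0.1 7561 [0.30874543 0.259124   0.10149255] [0.76853778 0.59608097 0.19863739]
 rack 0.2 4291 [0.30474417 0.49880179 0.20062   ] [0.7269898  0.59966336 0.24043052]
1 0 [  38.70819583   15.32225818  -10.36823423    0.          -64.30950759
 -111.70819583] [  42.33930176    5.05732516  -15.13434254    0.          -69.8083323
 -115.33930176]
1 15 [  35.57335656   24.72521579    3.84740277   -4.76041069  -83.39623425
 -107.43316954] [  42.33930176    5.05732516  -15.13434254    0.          -69.8083323
 -115.33930176]
-1 0 [ 38.70819583  15.32225818 -10.36823423   0.         -64.30950759
  68.29180417] [ 42.33930176   5.05732516 -15.13434254   0.         -69.8083323
  64.66069824]
-1 15 [ 35.57335656  24.72521579   3.84740277  -4.76041069 -83.39623425
  72.56683046] [ 42.33930176   5.05732516 -15.13434254   0.         -69.8083323
  64.66069824]
```

```bash
cat >> h.py <<'E'
C=np.array([.531,.202]);YAW=19.5
t_=np.radians(YAW);cx=np.array([np.cos(t_),np.sin(t_)]);cy=np.array([-np.sin(t_),np.cos(t_)])
RD=np.column_stack([[-cx[0],-cx[1],0],[cy[0],cy[1],0],[0,0,-1]]);RD[:,0]*=-1;RD[:,1]*=-1
def W(x,z,y=0): return np.r_[C+x*cx+y*cy,z]
E
python3 - <<'E'
from h import *
assert abs(np.linalg.det(RD)-1)<1e-6
robot.move_gripper(0.0)
p=robot.read_position();robot.servo_line([p[0],p[1],.36],speed=.2)
robot.goto(W(.044,.34),RD)
robot.servo_line(W(.044,.19),speed=.15)
print(robot.read_t(),robot.read_position(),W(.044,.19),robot.read_qpos(),robot.read_grip_width(),robot.read_force())
p,d=robot.grab_frame("scene");cv2.imwrite("pics/pre.png",p[:,:,::-1])
E
```

```text
5.425 [0.57299843 0.21706462 0.19100448] [0.57247623 0.2166875  0.19      ] [ 3.90008757e+01  1.61036320e+01 -1.05278526e+01  1.99548356e-02
 -6.32792751e+01  7.05051368e+01] 0.004063500467798787 [-0.25149344  0.39544983  0.31585905]
```

View pics/pre.png

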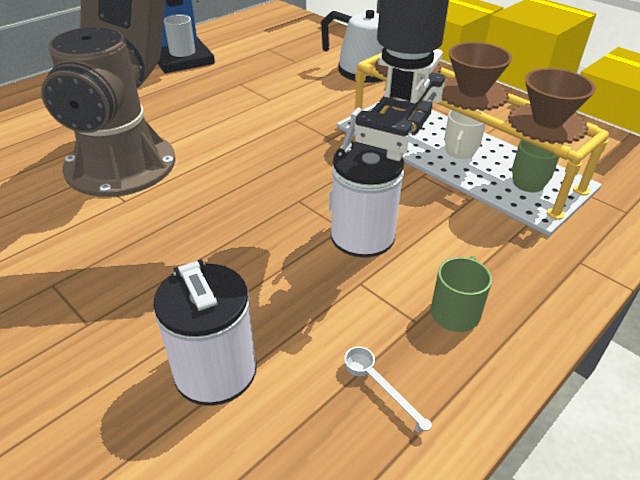

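The tips hover just above the lid's front, right of the boss at (371,158), with no contact force. I'll press in small steps and watch the force.

```bash
python3 - <<'E'
from h import *
f0=robot.read_force()
z=.19
while z>.152:
    z-= .003 if z>.177 else .0015
    robot.servo_line(W(.044,z),speed=.03)
    f=robot.read_force()-f0;p=robot.read_position();print(round(z,4),p[2].round(4),f.round(1),round(robot.read_t(),2))
    if f[2]>25 or np.hypot(*f[:2])>8:break
p,d=robot.grab_frame("scene");cv2.imwrite("pics/press.png",p[:,:,::-1])
E
```

```text
0.187 0.1872 [-0.4 -1.3 -0.5] 5.72
0.184 0.1838 [-0.5  0.  -0.3] 5.97
0.181 0.1807 [ 0.2 -0.4  0. ] 6.22
0.178 0.1777 [-0.6 -1.4 -0.4] 6.47
0.175 0.1747 [ 0.4 -0.6 -0.5] 6.72
0.1735 0.1734 [-0.6 -0.6 -0.8] 6.97
0.172 0.172 [-0.3 -0.  -0.6] 7.22
0.1705 0.1709 [-0.8 -0.9  3.4] 7.47
0.169 0.1694 [-1.2 -1.7  3.7] 7.72
0.1675 0.1679 [-2.  -0.4  5.2] 7.97
0.166 0.1662 [-1.8 -1.   4.3] 8.22
0.1645 0.1647 [-1.5 -0.8  4.4] 8.47
0.163 0.1631 [-1.1 -0.7  3.7] 8.72
0.1615 0.1622 [-1.2 -1.1  6.8] 8.97
0.16 0.1621 [-3.4 -1.5 15.4] 9.22
0.1585 0.162 [-4.9 -1.8 20.9] 9.47
0.157 0.1619 [-4.9 -2.9 26.7] 9.72
```

```bash
python3 - <<'E'
from h import *
robot.servo_line(W(.044,.32),speed=.15)
robot.servo_line(W(-.062,.32),speed=.15)
p,d=robot.grab_frame("top");P=cloud("top",d)
s,ds=robot.grab_frame("scene");Ps=cloud("scene",ds)
robot.servo_line(W(-.062,.236),speed=.12)
print(robot.read_t(),robot.read_position(),W(-.062,.236))
p2,d2=robot.grab_frame("scene")
p3,d3=robot.grab_frame("top")
Q=Ps[140:200,325:410]; print("lid z",np.median(Q[(abs(Q[...,2]-.167)<.009)][:,2]))
o=np.zeros((590,800,3),np.uint8)
def z(a,f): return cv2.resize(a[:,:,::-1],None,fx=f,fy=f,interpolation=2)
o[:280,:400]=z(s[80:220,300:500],2);o[:280,400:]=z(p2[80:220,300:500],2);o[290:590,:400]=z(p[230:380,60:260],2);o[290:590,400:]=z(p3[230:380,60:260],2)
cv2.imwrite("pics/beh.png",o)
E
```

```text
12.8167 [0.47306411 0.18154788 0.23665286] [0.47255623 0.18130397 0.236     ]
lid z 0.1628304096326379
```

View pics/beh.png

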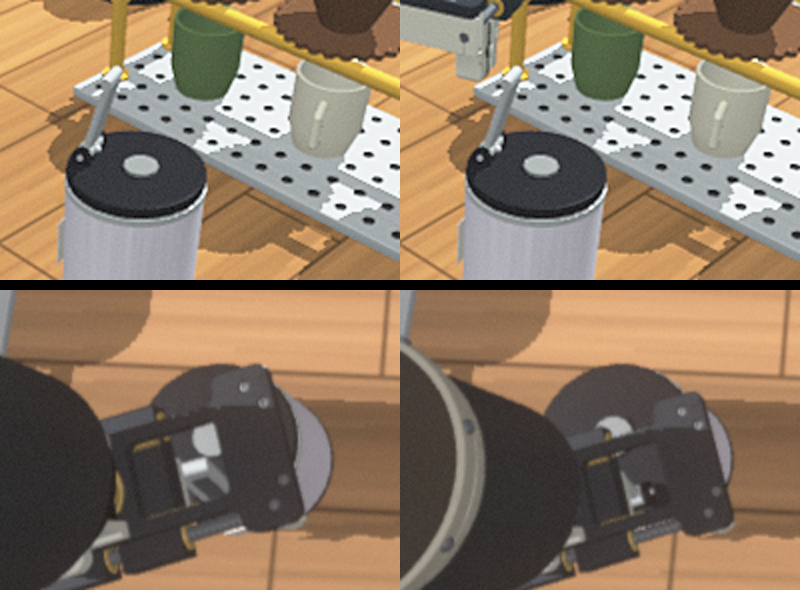

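The scene view shows the lid home (z 0.163) and the lever still standing. The fingertips, at zoomed pixel (475,75), are behind the lever end at (515,72). Now I'll push along the arc.

```bash
python3 - <<'E'
from h import *
H=np.array([-.044,.170])
def tcp(th,r=.068,h=.005):
    a=np.radians(75)-th;K=H+r*np.array([np.cos(a),np.sin(a)])+h*np.array([-np.sin(a),np.cos(a)])
    return W(K[0]-.0095,K[1])
f0=np.mean([robot.read_force() for _ in range(3)],0)
def st(l):
    f=robot.read_force()-f0;print(l,robot.read_position().round(4),"fx %.1f fy %.1f fz %.1f"%(f[:2]@cx,f[:2]@cy,f[2]),round(robot.read_t(),2));return f
robot.servo_line(tcp(-.1),speed=.04);st("near")
for th in np.arange(0,.86,.06):
    robot.servo_line(tcp(th),speed=.03);f=st(round(th,2))
    if abs(f[:2]@cx)>5 or abs(f[2])>12: print("stop");break
s,ds=robot.grab_frame("scene")
cv2.imwrite("pics/push.png",cv2.resize(s[80:270,300:500,::-1],None,fx=3,fy=3,interpolation=2))
E
```

```text
near [0.4863 0.1861 0.2377] fx -0.0 fy 1.1 fz -0.2 13.43
0.0 [0.4926 0.1883 0.2368] fx -0.8 fy -0.0 fz -1.1 13.81
0.06 [0.4965 0.1898 0.236 ] fx -0.8 fy 0.8 fz -0.8 14.09
0.12 [0.5003 0.1911 0.2349] fx -1.0 fy 1.3 fz -1.1 14.38
0.18 [0.504  0.1925 0.2336] fx -0.7 fy 0.6 fz -1.1 14.66
0.24 [0.5075 0.1937 0.2319] fx -0.3 fy 0.4 fz -0.4 14.94
0.3 [0.5108 0.1949 0.23  ] fx -1.9 fy 0.7 fz -1.1 15.22
0.36 [0.5142 0.196  0.228 ] fx -0.2 fy 1.3 fz -2.3 15.51
0.42 [0.5175 0.1972 0.2258] fx -0.4 fy 1.3 fz -0.8 15.79
0.48 [0.5206 0.1983 0.2234] fx 0.2 fy 0.3 fz -0.2 16.07
0.54 [0.5235 0.1993 0.2207] fx -0.2 fy 0.4 fz -0.4 16.36
0.6 [0.5262 0.2003 0.2178] fx -0.5 fy 1.1 fz -0.7 16.64
0.66 [0.5288 0.2012 0.2148] fx 0.6 fy 1.4 fz -1.4 16.93
0.72 [0.5312 0.2021 0.2117] fx -0.7 fy 1.6 fz 0.0 17.21
0.78 [0.5335 0.2028 0.2083] fx -1.1 fy 1.8 fz -1.6 17.49
0.84 [0.5356 0.2036 0.2049] fx 0.1 fy 0.6 fz -1.1 17.77
```

View pics/push.png

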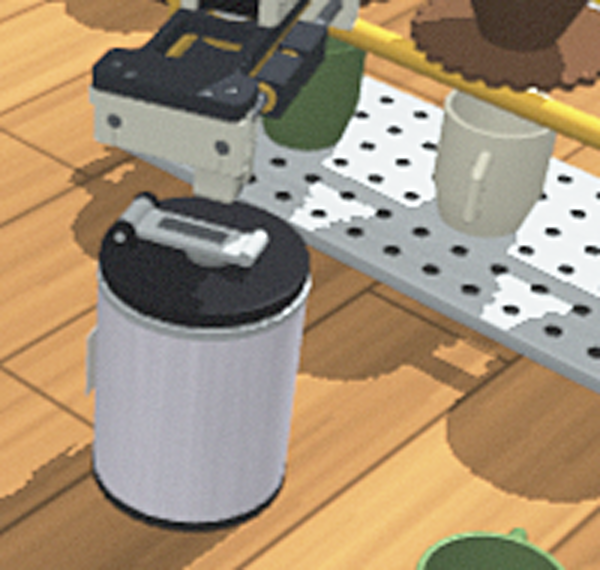

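The lever has snapped down flat: its lip is at (250,248) in the zoom, over the lid. I'll retract and check.

```bash
python3 - <<'E'
from h import *
p=robot.read_position();robot.servo_line([p[0],p[1],.36],speed=.15)
robot.goto([.36,.40,.40],RD)
robot.dwell(.3)
o=np.zeros((480,800,3),np.uint8)
for n,x in(("scene",0),("top",400)):
    s,d=robot.grab_frame(n);P=cloud(n,d);P0=cloud(n,np.load(n+"0.npz")["d"])
    o[:300,x:x+400]=cv2.resize(s[:,:,::-1],(400,300))
    for nm,c,zt in(("can",(.531,.202),.162),("sealed",(.578,-.181),.162)):
        m=(np.hypot(P[...,0]-c[0],P[...,1]-c[1])<.075)&(P[...,2]>.15)
        Q=P[m];b=s.astype(int).max(-1)[m]<70;F=Q[b&(Q[:,2]<.167)]
        h=cv2.convexHull((F[:,:2]*1000).astype(np.float32))
        print(n,nm,"lid z",np.median(F[:,2]).round(4),"max z",Q[:,2].max().round(4),"circ",cv2.minEnclosingCircle(h))
    b=cv2.imread(f"pics/{n}0.png")[:,:,::-1].astype(int);df=(abs(s.astype(int)-b).max(-1)>40)
    print(n,"mug/scoop changed px",df[130:230,180:350].sum() if n=="top" else df[250:440,340:500].sum())
    if n=="scene":o[300:480,:300]=cv2.resize(s[130:250,300:500,::-1],(300,180))
    else:o[300:480,400:700]=cv2.resize(s[250:370,110:310,::-1],(300,180))
print(robot.read_t(),robot.read_position(),robot.read_force())
cv2.imwrite("pics/fin.png",o)
E
```

```text
scene can lid z 0.1626 max z 0.1806 circ ((528.1947021484375, 200.36305236816406), 61.416629791259766)
scene sealed lid z 0.1624 max z 0.1799 circ ((577.7613525390625, -180.67149353027344), 60.1143798828125)
scene mug/scoop changed px 0
top can lid z 0.1626 max z 0.1808 circ ((526.3560791015625, 185.72235107421875), 53.76023483276367)
top sealed lid z 0.1627 max z 0.1814 circ ((577.4647827148438, -178.1437225341797), 58.10328674316406)
top mug/scoop changed px 0
20.45 [0.3604393  0.39964792 0.39990599] [-0.8053245   0.35033585 -0.30725503]
```

View pics/fin.png

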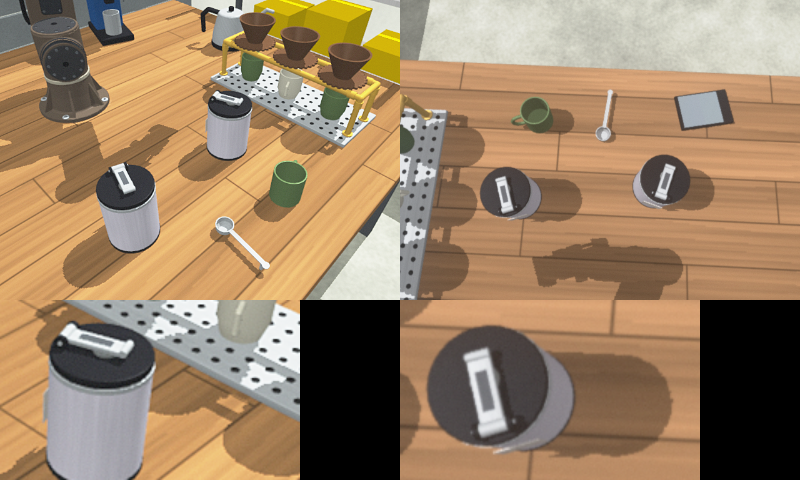

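Both levers are flat with matching heights, and nothing else has moved. Handing in.

```bash
python3 -c "
from rig import robot
robot.job_done();print(robot.read_t())"
```

```text
the job is handed in; nothing more can be done
the job is handed in; nothing more can be done
```

The unsealed canister is now sealed: I pressed its lid home and flipped the lever flat, then handed the job in at about 20.5 s on the robot's clock. The hand-in gave no verdict, so this rests on my own checks.

- **Lid:** I pressed on the lid's front with shut fingertips. It hit a firm stop at 0.162 m with about 27 N of push. The lever was still standing in the pictures taken after this.
- **Lever:** I pushed its end over along its arc with about 2 N at most. It snapped down flat.
- **Canister:** In the last pictures its lid is at 0.1626 m and the lever's highest point at 0.181 m. The sealed canister reads 0.1624–0.1627 m and 0.180–0.181 m. It moved no more than about 2 mm in the scene view.
- **Everything else:** The sealed canister's fitted position changed by under 1 mm, and no pixels changed around the mug or the scoop. The arm ended clear of everything.

**Disagreement:** The top camera's circle fit of the unsealed lid differs from the scene view by up to 16 mm in y, before and after the job. I put this down to the standing lever hiding part of the rim before the push; I did not find what skews the second fit. I used the lid's centre boss from both views instead, and those agreed to about 3 mm.

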